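# Weigh a stock bin and print its ticket on the bench scale

## Robot

A 7-joint arm with a two-finger parallel gripper is mounted at the origin on the work surface. World frame = base frame: x ahead of the robot, y to its left, z up, the work surface at z = 0. Lengths are in mm, angles in rad, forces in N, time in s.
With the tool pointing down it reaches from about 400 to 850 mm from the base axis. Payload 4.5 kg.
Tool frame: the origin (TCP) lies midway between the tips of the shut fingers; the grasp point (between the pads) lies 19 mm behind it; z points along the fingers, y is the line along which they close (so a half turn about z gives the same grasp; the last joint's range is limited). The gripper opens to 88 mm and grips with 3 to 60 N. Pads are 18 mm wide; open, the fingers measure 123 mm over their backs; the gripper's body (75 mm by 187 mm) begins 45 mm behind the grasp point.
Start: joints at [1.178, 0.689, -0.195, 1.565, 0.157, 0.902, -0.215], TCP at [258.757, -568.948, 204.543] pointing down, gripper open.
Joint ranges: [-3.01, 3.01], [-0.46, 2.08], [-1.47, 1.51], [0.13, 2.56], [-1, 4.14], [0.04, 2.09], [-2.66, 2.66]. Speed limits (rad/s): [2.57, 2.57, 3.14, 3.14, 3.14, 3.14, 3.14].

## Interface

Orientations are given as a unit quaternion [x, y, z, w].
In Python, from workcell import env gives the robot as it stands.
- The arm moves only by the tool move_arm, never from a script. Its argument "steps" is a list of rows, each a list of 4 numbers: the shift along the tool's x, y, z in cm, then the turn about the tool's z in rad. In form: [[x, y, z, spin], ...]. A call has 1 to 20 rows; each row shifts and turns the commanded pose from where the row before left it, along the tool's axes as they then stand; what a row does not reach is not made up. A row lasts 1/10 s, in which the tool goes at most 50 mm and 8.59 degrees, less where a joint would pass 70% of its speed; a pose out of reach is approached as far as the arm can. A call with a gripper value outside its range is refused whole. "claw" is the closure, from 0 (fully open) to 1 (shut), set as the call begins (left out, the last holds). The fingers move at their own pace and stop on an object; "grip_force" is the grip in N (left out, the last holds). Time passes only in rows, so rows that do not move let the fingers close. It gives the time, the measured TCP pose, the force, the opening and the grip force at its end, in the units of the state.
- env.observe(): the state, without advancing time (a new reading comes with each control period).
- env.snapshot(name): name is "scene" or "top" or "wrist"; returns the picture (384x512x3 uint8, red, green, blue); there is no depth.
- env.get_calibration(name): a dict with "camera_matrix" (3x3 intrinsics, pixels), "camera_from_world" (4x4, takes a point from world to camera coordinates). Camera axes: x right, y down, z forward; pixel columns grow to the right and rows downward; lengths in mm; the calibration is good to about 2 mm. A picture is of the moment at which its call begins: read the wrist's pose just before it. get_calibration takes no time and is no camera call; for the wrist camera it gives the pose at the moment of the call.
- env.close_job(): hands the job in; it is judged then, once.
Trained networks look in the newest picture that a camera, given by its name, has taken for a name from the list of things; names that differ only in an ending like _2 or _b are one class to them, and where a whole thing is asked for, a point or a joint stands for the part that bears it (a point fixed in the world has none). Each returns a list of dicts, best first, with "score" (0 to 1); they miss things now and then, are a little off and sometimes report something else, mostly with a low value. They report only what shows in the picture. A call takes as long as a camera call.
- env.boxes_of(camera, query): "at" ([column, row] in pixels, amid what is visible of it).
- env.regions_of(camera, query): "pixels" (384x512 bool, what is visible of it) and "at" ([column, row] in pixels, amid what is visible of it).
The state is a dict: "time_s": time; "joints": joint angles; "qd": joint speeds; "tau": joint torques, N m; "position": TCP position; "tcp_rot": TCP orientation; "wrist_force": force on the tool from outside, world axes, zero at the start; "wrist_torque": the same for the moment, N m; "opening": finger opening in mm; "grasp_force": force on a finger pad.
Only numpy, scipy, OpenCV 4.12 (cv2) and the standard library are available. Lean on these libraries where they do the work, as an engineer would, in place of code of your own. Each camera call takes 0.05 s, during which the arm holds its last target. There are 200 camera calls.

## Task

Weigh the stock bin that stands alone on the steel scale platform: switch the terminal on by pressing the raised end of its power rocker down, then press the preset key for that size of bin (the three square keys, from the robot's left to right: small, medium, large), then the wide print key. Press each key right down for a moment and let it come up before the next; leave the switch on. Press no other key, keep your hands off the platform and the bins, and neither pick up nor shift the other things on the bench.

Things in the scene. Friction and masses are not known exactly. Their poses are not given: they have to be found in the camera images.
- terminal: Scale terminal, fixed: grey wedge 190 mm deep (x), 260 mm wide (y). Origin at the centre of its underside; x points away from the operator (robot), y to the left. Front 130 mm: black panel rising at 15 degrees from 45 to 80 mm high, with display, a front row of four keys (three square, a wide one on the right) and a round key. Behind: flat deck 80 mm high with the power rocker on the right.
- rocker_raised_end (a point): Where to press: on top of the right half of the black power rocker, 15 mm from its pivot. Rocker 44 mm long (terminal y) by 24 mm, dished, right on the deck; pivot 84.5 mm above the table, 65 mm in x, -85 mm in y from the terminal origin. Off: left half level, right half up at 22 degrees, its end 8 mm above the pivot. Press it straight down until level.
- rocker (a joint): Rocker angle, rad: 0 off (start), 0.38 fully on (right half level). It is stiff, needs about 3 N on the raised end and stays where it is left; on counts from 0.28.
- key_small_top (a point): Light grey key, 26 mm square, leftmost in the front row: preset for the small bin; its top stands 6 mm proud of the sloping panel. It slides straight into the panel, normal to it. Point: centre of its top (moves with it); z out of the panel, x up the slope away from the operator, y to the left.
- key_small (a joint): Key for the small bin. Travel in m: 0 up, 0.004 right down; a spring brings it up again (1 N to start, 5 N right down). It works once it has been past 0.003 for 0.1 s.
- key_medium_top (a point): Light grey key, 26 mm square, second from the left, 50 mm from its neighbours: preset for the medium bin; its top stands 6 mm proud of the sloping panel. It slides straight into the panel, normal to it. Point: centre of its top (moves with it); z out of the panel, x up the slope away from the operator, y to the left.
- key_medium (a joint): Key for the medium bin. Travel in m: 0 up, 0.004 right down; a spring brings it up again (1 N to start, 5 N right down). It works once it has been past 0.003 for 0.1 s.
- key_large_top (a point): Light grey key, 26 mm square, third from the left: preset for the large bin; its top stands 6 mm proud of the sloping panel. It slides straight into the panel, normal to it. Point: centre of its top (moves with it); z out of the panel, x up the slope away from the operator, y to the left.
- key_large (a joint): Key for the large bin. Travel in m: 0 up, 0.004 right down; a spring brings it up again (1 N to start, 5 N right down). It works once it has been past 0.003 for 0.1 s.
- key_print_top (a point): Light grey key, 56 mm wide by 26 mm, at the right end of the front row: print; its top stands 6 mm proud of the sloping panel. It slides straight into the panel, normal to it. Point: centre of its top (moves with it); z out of the panel, x up the slope away from the operator, y to the left.
- key_print (a joint): Print key. Travel in m: 0 up, 0.004 right down; a spring brings it up again (1 N to start, 5 N right down). It works once it has been past 0.003 for 0.1 s.
- key_zero_top (a point): Light grey key, round, 24 mm across, right of the display: zero key, not to be pressed; its top stands 6 mm proud of the sloping panel. It slides straight into the panel, normal to it. Point: centre of its top (moves with it); z out of the panel, x up the slope away from the operator, y to the left.
- key_zero (a joint): Zero key. Travel in m: 0 up, 0.004 right down; a spring brings it up again (1 N to start, 5 N right down). It works once it has been past 0.003 for 0.1 s.
- platform_center (a point): Centre of the top of the bench scale's steel platform, 300 mm by 320 mm, 60 mm high, fixed, to the left or the right of the terminal. Exactly one bin stands on it, near its middle; the other two stand on a grey steel riser, 270 mm by 360 mm and as high, on the terminal's other side.
- bin_small: The small bin: dark green open-fronted stock bin of brass fittings, 90 mm deep, 100 mm wide, 50 mm high. Origin at the centre of its underside. Loose; not to be touched.
- bin_medium: The medium bin: dark green open-fronted stock bin of brass fittings, 160 mm deep, 105 mm wide, 75 mm high. Origin at the centre of its underside. Loose; not to be touched.
- bin_large: The large bin: dark green open-fronted stock bin of brass fittings, 230 mm deep, 150 mm wide, 125 mm high. Origin at the centre of its underside. Loose; not to be touched.
- socket: Brass socket, 34 mm across, 34 mm high, standing on the left of the terminal's deck. Origin at the centre of its underside. Loose; leave it.
- tee: Brass tee, 62 mm long, 33 mm high, lying in front of the terminal. Origin at the centre of its underside. Loose; leave it.
- elbow: Brass elbow, about 45 mm, 33 mm high, lying in front of the terminal. Origin at the centre of its underside. Loose; leave it.
- label_roll: Roll of white labels, 90 mm across, 40 mm high, beyond the terminal. Origin at the centre of its underside. Loose; leave it.
- paste_jar: Jar of jointing paste, 60 mm across, 70 mm high, beyond the terminal. Origin at the centre of its underside. Loose; leave it.
- wrench: Steel wrench, 190 mm long, lying beyond the terminal. Origin at the centre of its underside. Loose; leave it.
- marker: Marker pen, 110 mm long, 15 mm high, lying in front of the terminal. Origin at the centre of its underside. Loose; leave it.

How it is judged:
By the outcome, as a careful person would: the job done as asked, in the order asked, and still so for the second after the job is handed in, with the robot touching nothing.
It also fails if it takes over 45 s, if anything falls off the work surface, if the arm or the gripper's body presses on something with over 40 N, if the wrist force passes 120 N, or if a joint passes its speed limit or range.

## Working session

There is one attempt and no reset: what is moved stays moved. The work goes in short steps, Python scripts to look and compute and a tool call to move; the robot and the scene stay as the last step left them, time stands still between calls to the robot, and variables do not carry over. Pictures are saved under pics/ and viewed, at most 10 in all, crops included, and the job is handed in when it is done.

Besides the shell and the picture viewer there is one more tool, called after "Call:" by a JSON object that holds its "api" and its "payload", one argument or row to a line. move_arm: Moves the arm, as the interface text tells. Its arguments: {"type":"object","properties":{"steps":{"type":"array"},"claw":{"type":"number"},"grip_force":{"type":"number"}},"required":["steps"]}

```bash
mkdir -p pics
python3 - <<'E'
from workcell import env
import cv2,numpy as np
ims=[]
for n in ("scene","top"):
    im=env.snapshot(n); cv2.imwrite(f"pics/{n}0.png",im[...,::-1])
    c=env.get_calibration(n); print(n,np.round(c["camera_matrix"],1).tolist(),np.round(c["camera_from_world"],3).tolist())
    for q in ["terminal","rocker_raised_end","key_small_top","key_medium_top","key_large_top","key_print_top","key_zero_top","bin_small","bin_medium","bin_large"]:
        print(q,[(np.round(d["at"],1).tolist(),round(d["score"],2)) for d in env.boxes_of(n,q)[:3]])
s=env.observe();print(s["time_s"],s["position"],s["tcp_rot"])
E
```

```text
scene [[420.7, 0.0, 258.2], [0.0, 420.7, 188.8], [0.0, 0.0, 1.0]] [[0.588, 0.809, -0.006, -347.47], [0.585, -0.43, -0.688, -293.198], [-0.559, 0.401, -0.726, 1774.847], [0.0, 0.0, 0.0, 1.0]]
terminal [([294.1, 225.2], 0.73), ([257.1, 198.4], 0.69)]
rocker_raised_end [([256.0, 210.4], 0.47), ([102.0, 259.6], 0.42)]
key_small_top []
key_medium_top []
key_large_top [([224.9, 196.2], 0.47), ([158.4, 234.2], 0.43), ([239.9, 185.9], 0.4)]
key_print_top [([223.3, 197.0], 0.67)]
key_zero_top [([342.8, 135.8], 0.65), ([293.1, 225.5], 0.63)]
bin_small [([343.1, 136.9], 0.61)]
bin_medium [([155.9, 233.7], 0.91), ([338.5, 202.6], 0.67)]
bin_large [([103.2, 257.8], 0.57), ([182.9, 184.3], 0.52), ([339.7, 200.7], 0.43)]
top [[445.3, 0.0, 253.3], [0.0, 445.3, 191.2], [0.0, 0.0, 1.0]] [[0.017, -1.0, 0.003, -15.584], [-0.992, -0.017, -0.129, 568.31], [0.129, -0.0, -0.992, 1333.517], [0.0, 0.0, 0.0, 1.0]]
terminal [([253.8, 187.7], 0.78)]
rocker_raised_end []
key_small_top [([227.0, 210.4], 0.52)]
key_medium_top [([195.4, 127.4], 0.6), ([245.1, 210.4], 0.56), ([281.9, 201.5], 0.47)]
key_large_top [([199.3, 251.0], 0.24)]
key_print_top [([283.3, 205.6], 0.66), ([253.2, 185.7], 0.41), ([307.4, 132.1], 0.19)]
key_zero_top [([281.4, 183.2], 0.59)]
bin_small [([112.5, 189.6], 0.88)]
bin_medium [([254.5, 186.7], 0.62)]
bin_large [([437.3, 189.0], 0.81), ([228.0, 212.1], 0.47), ([253.9, 188.1], 0.17)]
1.1 [ 258.77805502 -568.95784459  204.54821872] [9.77314062e-01 2.11795231e-01 3.34509480e-05 4.97070374e-05]
```

Run:
```python
import cv2
a=cv2.imread("pics/top0.png"); cv2.imwrite("pics/top0b.png",cv2.resize(a,(800,600),interpolation=cv2.INTER_CUBIC))
cv2.imwrite("pics/topc.png",cv2.resize(a[140:240,180:330],(800,533),interpolation=cv2.INTER_CUBIC))
```

```text
(no output)
```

View pics/top0b.png

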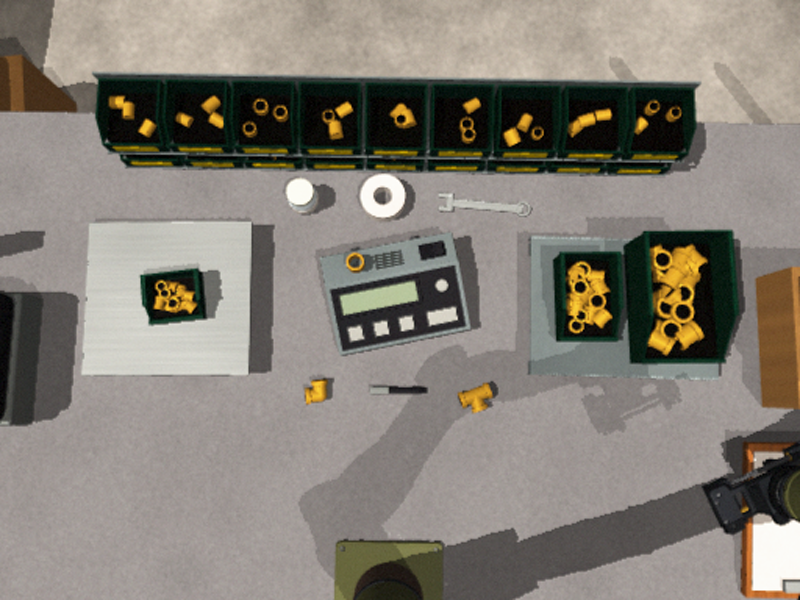

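View pics/topc.png

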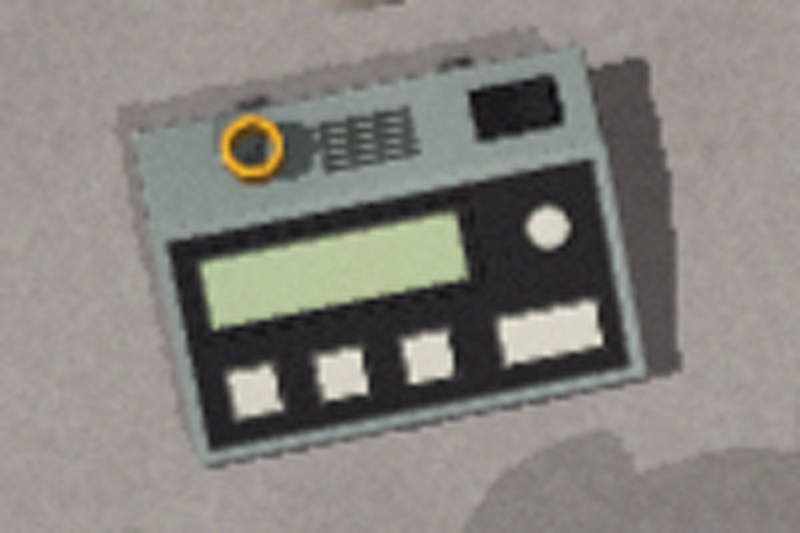

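View pics/scene0.png

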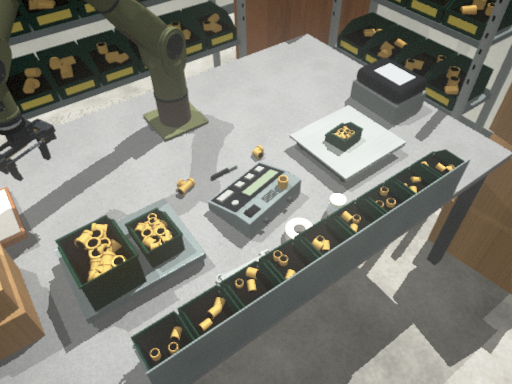

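The top view shows the bright platform on the left, at about (165,300) in the 800-px picture, with one bin that looks small. The two larger bins stand on the riser on the right. The terminal is turned about 11°. The square keys are at crop pixels (252,392), (341,374) and (428,357), print is at (551,332) and the rocker at (517,107). The scene view agrees. Next I fit the terminal pose.

```bash
cat > h.py <<'E'
import numpy as np
from workcell import env
from scipy.optimize import least_squares
def proj(c,P):
    P=np.c_[np.atleast_2d(P),np.ones(len(P))]@np.array(c["camera_from_world"]).T
    p=P[:,:3]@np.array(c["camera_matrix"]).T
    return p[:,:2]/p[:,2:]
def back(c,uv,z):
    M=np.array(c["camera_from_world"]);R,t=M[:3,:3],M[:3,3]
    o=-R.T@t; d=R.T@np.linalg.inv(c["camera_matrix"])@[uv[0],uv[1],1]
    return o+d*(z-o[2])/d[2]
def term(p,L):
    L=np.array(L,float);c,s=np.cos(p[2]),np.sin(p[2])
    return np.c_[p[0]+c*L[:,0]-s*L[:,1],p[1]+s*L[:,0]+c*L[:,1],L[:,2]]
def local(p,w):
    c,s=np.cos(p[2]),np.sin(p[2]);d=np.array(w)[:2]-p[:2]
    return np.array([c*d[0]+s*d[1],-s*d[0]+c*d[1]])
E
python3 - <<'E'
from h import *
c=env.get_calibration("top")
cr=lambda u,v:(180-.5+u*.1875+.0,140-.5+v*.18762)
L=[(95,130,80),(95,-130,80),(-95,130,45),(-95,-130,45)]
U=np.array([cr(137,135),cr(583,50),cr(207,465),cr(643,378)])
f=least_squares(lambda p:(proj(c,term(p,L))-U).ravel(),[600,0,0.2]);print(f.x,np.round(f.fun,2))
p=f.x
for n,u in dict(small=(252,392),medium=(341,374),large=(428,357),zero=(548,228),print=(551,332)).items():
    z=60
    for _ in range(5):
        w=back(c,cr(*u),z);l=local(p,w);z=45+(l[0]+95)*np.tan(np.radians(15))+6/np.cos(np.radians(15))
    print(n,np.round(w,1),np.round(l,1))
w=back(c,cr(517,107),86);print("rocker",w,local(p,w),"press",term(p,[(65,-100,90)]))
print("bin ref",back(c,(112.5,189.6),85))
E
```

```text
[ 5.75611970e+02 -5.64474900e+00  2.12890121e-01] [-0.58 -0.22  0.55 -0.76 -1.11  0.64  1.16  0.28]
small [498.   72.6  60.8] [-59.3  92.9]
medium [509.   22.7  60.8] [-59.1  41.8]
large [519.5 -26.2  60.8] [-59.2  -8.2]
zero [592.  -92.3  76. ] [ -2.3 -88.2]
print [534.8 -95.5  60.9] [-58.9 -79.2]
rocker [658.86744722 -73.67879127  86.        ] [ 67.00131422 -84.0888179 ] press [[660.27311846 -89.65361718  90.        ]]
bin ref [560.03219928 411.78599723  85.        ]
```

Call:
{"api": "move_arm", "payload": {
  "steps": [
    [0,0,-3,0.107],
    [0,0,-3,0.107],
    [0,0,-3,0],
    [0,0,-3,0],
    [2.5,-2.7,0,0],
    [2.5,-2.7,0,0],
    [2.5,-2.7,0,0],
    [2.5,-2.7,0,0],
    [2.5,-2.7,0,0],
    [2.5,-2.7,0,0],
    [2.5,-2.7,0,0],
    [2.5,-2.7,0,0],
    [2.5,-2.7,0,0],
    [2.5,-2.7,0,0],
    [2.5,-2.7,0,0],
    [2.5,-2.7,0,0],
    [2.5,-2.7,0,0],
    [2.5,-2.7,0,0],
    [2.5,-2.7,0,0],
    [2.5,-2.7,0,0]
  ],
  "claw": 1,
  "grip_force": 10
}}

```text
time_s: 3.1
position: [559.0, -60.9, 324.6]
tcp_rot: [0.994, 0.106, 0.0, 0.0]
wrist_force: [0.1, 1.0, 0.0]
opening: 0.3
grasp_force: 0.0
```

Run:
```python
from h import *
import cv2
c=env.get_calibration("wrist"); im=env.snapshot("wrist"); cv2.imwrite("pics/w1.png",cv2.resize(im[...,::-1],(800,600)))
np.savez("w1.npz",K=c["camera_matrix"],T=c["camera_from_world"],im=im)
s=env.observe();print(s["time_s"],s["position"],s["tcp_rot"])
p=[575.6,-5.6,.213]
print(np.round(proj(c,term(p,[(95,130,80),(95,-130,80),(-95,130,45),(-95,-130,45),(-59,93,60.8),(65,-85,86)]))*800/512))
for q in ["rocker_raised_end","key_small_top","key_medium_top","key_large_top","key_print_top","key_zero_top"]:
    print(q,[(np.round(np.array(d["at"])*800/512,1).tolist(),round(d["score"],2)) for d in env.boxes_of("wrist",q)[:3]])
```

```text
3.15 [562.1854894  -52.47704988 324.58198686] [ 0.99382181  0.11092835  0.00204462 -0.00298802]
[[198. 114.]
 [483. 114.]
 [235. 301.]
 [466. 301.]
 [260. 273.]
 [433. 149.]]
rocker_raised_end [([432.0, 143.1], 0.92), ([758.3, 376.1], 0.41)]
key_small_top [([259.1, 267.2], 0.52), ([548.0, 58.3], 0.45)]
key_medium_top [([308.6, 275.8], 0.71)]
key_large_top [([260.9, 141.9], 0.48)]
key_print_top [([423.9, 275.5], 0.63)]
key_zero_top [([433.9, 223.4], 0.67), ([198.6, 334.7], 0.45)]
```

View pics/w1.png

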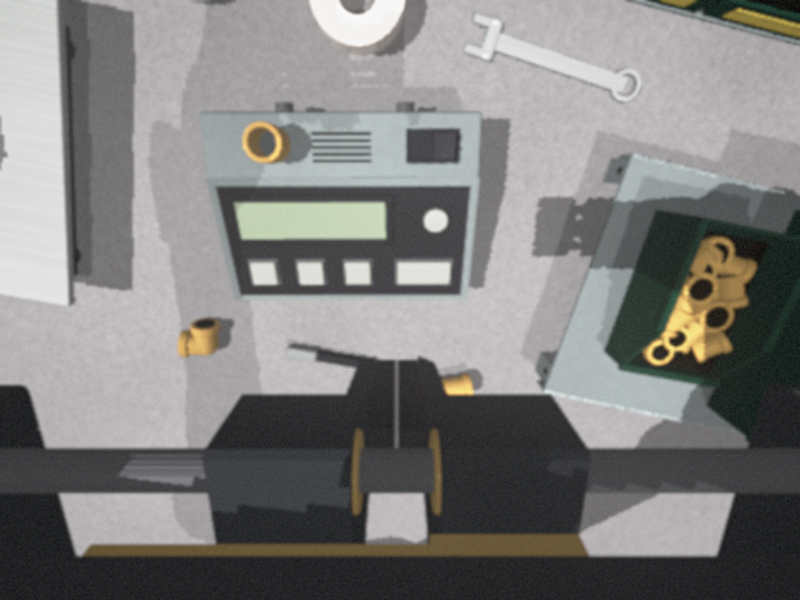

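The terminal's edges sit square in the wrist view. Its keys are at (264,272), (311,272), (358,272) and (423,272), zero at (435,221) and the rocker at (433,146). The arm was still settling, so I retake the picture and segment the keys.

Run:
```python
from h import *
import cv2
env.snapshot("top");s=env.observe();print(s["position"],s["tcp_rot"],abs(s["qd"]).max())
c=env.get_calibration("wrist"); im=env.snapshot("wrist")
m=((im.min(2)>165)).astype(np.uint8); n,_,st,ce=cv2.connectedComponentsWithStats(m[120:195,135:310])
K=[]
for i in range(1,n):
    if 80<st[i,4]<1500: K.append(ce[i]+[135,120]);print(st[i,4],st[i,2:4],K[-1])
for q in ("terminal","rocker_raised_end"):
  r=env.regions_of("wrist",q)[0]; print(r["score"],r["at"])
  if q=="terminal":
    ys,xs=np.nonzero(r["pixels"]); pts=np.c_[xs,ys].astype(float)
    U=np.array([pts[np.argmin(pts@d)] for d in ([1,1],[-1,1],[1,-1.5],[-1,-1.5])]);print(U)
L=[(95,130,80),(95,-130,80),(-95,130,45),(-95,-130,45)]
f=least_squares(lambda p:(proj(c,term(p,L))-U).ravel(),[575,-5,0.21]);p=f.x;print(p,np.round(f.fun,1))
for u in K:
    z=60
    for _ in range(6):
        w=back(c,u,z);l=local(p,w);z=45+(l[0]+95)*np.tan(np.radians(15))+6/np.cos(np.radians(15))
    print(np.round(u),np.round(w,1),np.round(l,1))
w=back(c,r["at"],86);print("rocker",np.round(w,1),local(p,w))
```

```text
[557.88927932 -64.00879496 324.60206296] [ 9.94485168e-01  1.04875917e-01 -1.84931793e-04  5.08035137e-04] 0.004278080195607898
1499 [175  75] [237.38158773 183.35623749]
168 [15 14] [276.29166667 139.38095238]
213 [18 14] [166.31924883 173.49765258]
214 [17 14] [196.41588785 173.42990654]
222 [16 14] [226.5 173.5]
449 [35 14] [268.79287305 173.21603563]
0.63 [223.4, 128.8]
[[126.  71.]
 [304.  70.]
 [150. 190.]
 [296. 189.]]Traceback (most recent call last):
  File "<stdin>", line 10, in <module>
IndexError: list index out of range
```

Run:
```python
from h import *
c=env.get_calibration("wrist")
U=np.array([[126.,71],[304.,70],[150,190],[296,189]])
U+=[[0,0],[0.5,0],[0,.5],[.5,.5]]
L=[(95,130,80),(95,-130,80),(-95,130,45),(-95,-130,45)]
f=least_squares(lambda p:(proj(c,term(p,L))-U).ravel(),[575,-5,0.21]);p=f.x;print(p,np.round(f.fun,1))
for u in [(276.3,139.4),(166.3,173.5),(196.4,173.4),(226.5,173.5),(268.8,173.2)]:
    z=60
    for _ in range(6):
        w=back(c,u,z);l=local(p,w);z=45+(l[0]+95)*np.tan(np.radians(15))+6/np.cos(np.radians(15))
    print(np.round(w,1),np.round(l,1))
im=env.snapshot("wrist")
print("rocker", [(d["at"],d["score"]) for d in env.boxes_of("wrist","rocker_raised_end")])
sub=im[80:115,240:305].max(2)<70
ys,xs=np.nonzero(sub);w=back(c,(xs.mean()+240,ys.mean()+80),86);print(xs.min()+240,xs.max()+240,ys.min()+80,ys.max()+80,w,local(p,w))
R=term(p,[(65,-100,90)])[0];print("press",R)
s=env.observe();y=2*np.arctan2(s["tcp_rot"][1],s["tcp_rot"][0]);d=R[:2]-s["position"][:2]
print("yaw",y,"tool dx,dy",d@[np.cos(y),np.sin(y)],d@[np.sin(y),-np.cos(y)])
```

```text
[ 5.77699300e+02 -4.62304109e+00  2.19240055e-01] [-2.2 -0.1  2.3 -0.5 -1.2  0.8  1.   0.8]
[593.8 -92.   75.8] [ -3.3 -88.8]
[499.8  71.4  60.7] [-59.5  91.1]
[510.4  22.7  60.7] [-59.7  41.3]
[520.7 -26.1  60.5] [-60.3  -8.6]
[536.  -94.5  60.5] [-60.3 -78.6]
rocker [([274.0, 91.7], 0.59)]
261 291 83 101 [662.08762475 -84.38224111  86.        ] [ 65.02165895 -96.20344706]
press [662.89218869 -88.09262656  90.        ]
yaw 0.21189275579571248 tool dx,dy 96.93598532977462 46.74995811594248
```

Call:
{"api": "move_arm", "payload": {
  "steps": [
    [2.4,1.2,0,0],
    [2.4,1.2,2,0],
    [2.4,1.2,3,0],
    [2.4,1.1,4,0],
    [0,0,4,0],
    [0,0,4,0],
    [0,0,3,0],
    [0,0,0,0],
    [0,0,0,0]
  ]
}}

```text
time_s: 4.65
position: [662.6, -88.0, 125.0]
tcp_rot: [0.994, 0.106, 0.0, 0.0]
wrist_force: [-0.3, -0.5, -0.1]
opening: 0.5
grasp_force: 0.0
```

Run:
```python
from h import *
import cv2
im=env.snapshot("wrist"); cv2.imwrite("pics/w2.png",im[...,::-1])
s=env.observe();print(s["position"],s["wrist_force"])
```

```text
[663.63130638 -88.02354729 126.26860185] [0.38679126 0.0580796  0.4989481 ]
```

View pics/w2.png

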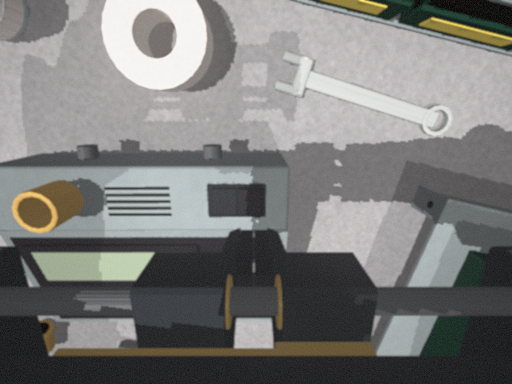

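The fingertip at (252,228) is hovering just right of the rocker at (237,200), as intended. I press down.

Call:
{"api": "move_arm", "payload": {
  "steps": [
    [0,0,1.5,0],
    [0,0,1,0],
    [0,0,0.5,0],
    [0,0,0.3,0],
    [0,0,0.3,0],
    [0,0,0.2,0],
    [0,0,0,0]
  ]
}}

```text
time_s: 5.4
position: [662.2, -87.9, 86.4]
tcp_rot: [0.994, 0.106, -0.0, 0.0]
wrist_force: [-0.3, -0.2, -0.4]
opening: 0.8
grasp_force: 0.0
```

Call:
{"api": "move_arm", "payload": {
  "steps": [
    [0,0,0.2,0],
    [0,0,0.1,0],
    [0,0,0,0]
  ]
}}

```text
time_s: 5.7
position: [662.2, -87.9, 83.4]
tcp_rot: [0.994, 0.106, -0.0, 0.0]
wrist_force: [-0.6, -0.5, 0.1]
opening: 0.5
grasp_force: 0.0
```

Run:
```python
from h import *
import cv2
a=env.snapshot("wrist")[130:280,180:330];b=env.snapshot("scene")[150:250,190:320]
cv2.imwrite("pics/w3.png",np.hstack([cv2.resize(a,(400,400)),cv2.resize(b,(400,400))])[...,::-1])
s=env.observe();print(s["position"],s["wrist_force"])
```

```text
[662.2762309  -87.88643132  83.57152922] [-0.69049108  0.6583476   0.50011798]
```

View pics/w3.png

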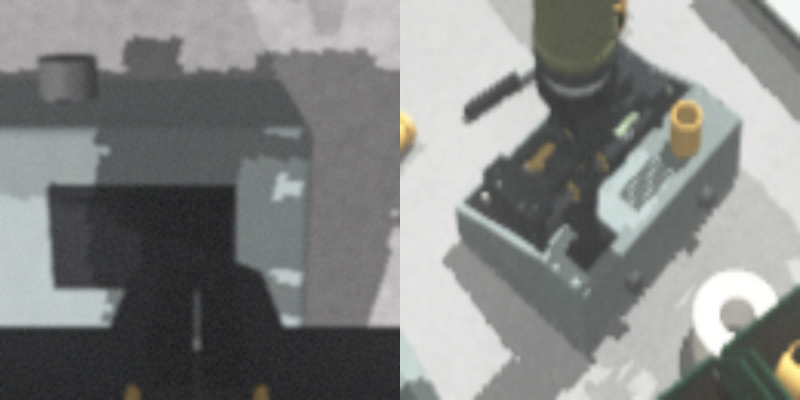

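Run:
```python
from h import *
c=env.get_calibration("wrist");s=env.observe();P=s["position"];y=.212
ex=np.array([np.cos(y),np.sin(y),0]);ey=np.array([np.sin(y),-np.cos(y),0])
f=lambda X:np.round((proj(c,np.array(X))-[180,130])*400/150)
print("tcp,+9x,-9x,+-ey17.5",f([P,P+9*ex,P-9*ex,P+17*ey,P-17*ey]).tolist())
p=[577,-4.8,.214]
print("rocker level quad",f(term(p,[(77,-63,84.5),(77,-107,84.5),(53,-107,84.5),(53,-63,84.5),(65,-85,84.5),(65,-100,84.5),(77,-105.4,92.5),(53,-105.4,92.5)])).tolist())
print("deck corner",f(term(p,[(95,-130,80)])).tolist())
for u in ([50,185],[235,185],[50,290]):
  w=back(c,np.array(u)*150/400+[180,130],84.5);print(w,local(p,w))
w=back(c,np.array([197,265])*150/400+[180,130],84);print(w,local(p,w))
```

```text
tcp,+9x,-9x,+-ey17.5 [[195.0, 241.0], [195.0, 210.0], [195.0, 272.0], [259.0, 242.0], [131.0, 241.0]]
rocker level quad [[56.0, 203.0], [225.0, 203.0], [224.0, 286.0], [61.0, 286.0], [141.0, 245.0], [198.0, 245.0], [220.0, 214.0], [219.0, 300.0]]
deck corner [[314.0, 131.0]]
[670.13521757 -47.75479055  84.5       ] [ 81.88840999 -61.75411802]
[680.28808215 -94.51532687  84.5       ] [  81.8791289  -109.60417894]
[640.40966349 -52.39180909  84.5       ] [ 51.85615277 -59.97253651]
[655.86461555 -89.7760683   84.        ] [ 59.01925779 -99.78620636]
```

Call:
{"api": "move_arm", "payload": {
  "steps": [
    [0,0,0.1,0],
    [0,0,0.1,0],
    [0,0,0,0]
  ]
}}

```text
time_s: 6.1
position: [662.1, -87.9, 81.4]
tcp_rot: [0.994, 0.106, -0.0, 0.0]
wrist_force: [0.1, 0.0, 0.5]
opening: 0.4
grasp_force: 0.0
```

Call:
{"api": "move_arm", "payload": {
  "steps": [
    [0,0,-1,0],
    [0,0,-4,0],
    [-2,0,-4,0],
    [-3,0,0,0],
    [0,0,0,0],
    [0,0,0,0]
  ]
}}

```text
time_s: 6.7
position: [613.4, -98.7, 172.5]
tcp_rot: [0.994, 0.106, 0.001, 0.0]
wrist_force: [0.4, -0.1, 0.6]
opening: 0.3
grasp_force: 0.0
```

Run:
```python
from h import *
import cv2
env.snapshot("top");c=env.get_calibration("wrist");a=env.snapshot("wrist");s=env.observe()
im=cv2.imread("pics/w2.png")[...,::-1]
p=[577,-4.8,.214]
q=proj(c,term(p,[(65,-85,84.5)]))[0].astype(int);print(q,s["position"])
cv2.imwrite("pics/w4.png",np.hstack([cv2.resize(np.clip(x.astype(float)*2,0,255).astype(np.uint8),(400,300)) for x in (a[q[1]-30:q[1]+30,q[0]-40:q[0]+40],im[170:230,197:277])])[...,::-1])
```

```text
[238 137] [614.31164554 -97.96865686 171.62326606]
```

View pics/w4.png

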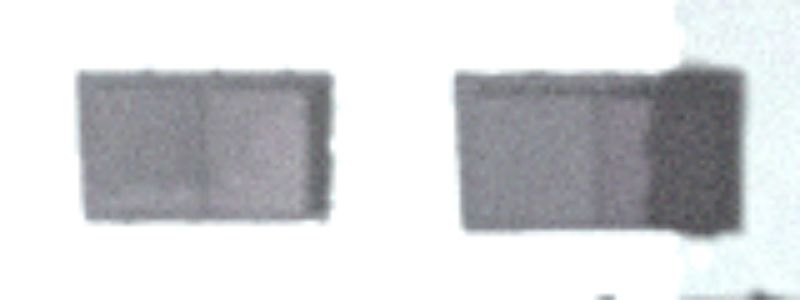

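Run:
```python
from h import *
import cv2
c=env.get_calibration("wrist");a=env.snapshot("wrist");t=env.snapshot("top");sc=env.snapshot("scene")
t0=cv2.imread("pics/top0.png")[...,::-1];sc0=cv2.imread("pics/scene0.png")[...,::-1]
p=[577,-4.8,.214]
def cr(im,q,h,w): q=np.round(q).astype(int);return cv2.resize(np.clip(im[q[1]-h:q[1]+h,q[0]-w:q[0]+w].astype(float)*2,0,255).astype(np.uint8),(400,300),interpolation=cv2.INTER_CUBIC)
C=np.load("w1.npz");f=term(p,[(65,-85,84.5)])
q1=(432/800*512,146/800*512)
qs=proj(env.get_calibration("scene"),f)[0]
cv2.imwrite("pics/w5.png",np.vstack([np.hstack([cr(C["im"],q1,18,24),cr(a,proj(c,f)[0],27,36)]),np.hstack([cr(sc0,qs,12,16),cr(sc,qs,12,16)])])[...,::-1])
```

```text
(no output)
```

View pics/w5.png

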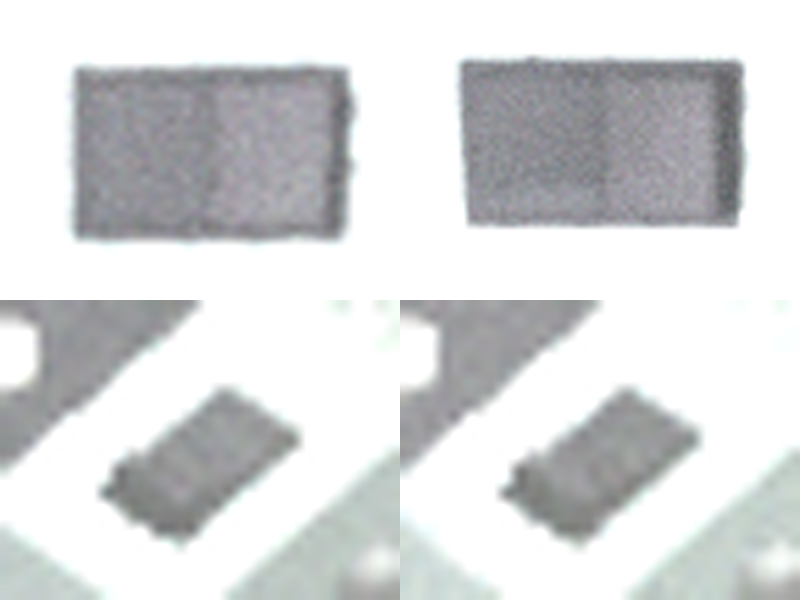

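Run:
```python
from h import *
c=env.get_calibration("wrist");s=env.observe();P=s["position"]
from scipy.spatial.transform import Rotation as Ro
R=Ro.from_quat(s["tcp_rot"]).as_matrix()
M=np.array(c["camera_from_world"]);H=M[:3,:3]@R;t=M[:3,:3]@P+M[:3,3];print("cam_from_tool",np.round(H,3).tolist(),np.round(t,1),"cam pos in tool",np.round(-H.T@t,1))
for dx in (9,5,0):
  print(dx,[(dz,proj(c,[P+R@[dx,0,-dz]])[0].round(1).tolist()) for dz in (0,5,10,15,19,25)])
# visible silhouette: profile at column 245 and widths per row
a=env.snapshot("wrist");
for r in range(205,262,3): 
  d=np.nonzero(a[r,200:310].max(1)<75)[0]; print(r,(d.min()+200,d.max()+200,len(d)) if len(d) else None)
```

```text
cam_from_tool [[0.001, 1.0, -0.0], [-0.954, 0.001, -0.299], [-0.299, 0.0, 0.954]] [-1.000e-01  1.990e+01  1.957e+02] cam pos in tool [  77.4   -0.  -180.8]
9 [(0, [253.2, 208.7]), (5, [253.2, 211.3]), (10, [253.2, 214.0]), (15, [253.2, 216.9]), (19, [253.2, 219.3]), (25, [253.2, 223.1])]
5 [(0, [253.2, 214.0]), (5, [253.2, 216.7]), (10, [253.2, 219.5]), (15, [253.2, 222.5]), (19, [253.2, 225.1]), (25, [253.2, 229.1])]
0 [(0, [253.2, 220.5]), (5, [253.2, 223.4]), (10, [253.2, 226.4]), (15, [253.2, 229.5]), (19, [253.2, 232.2]), (25, [253.2, 236.4])]
205 (np.int64(201), np.int64(272), 48)
208 (np.int64(201), np.int64(272), 50)
211 (np.int64(201), np.int64(272), 58)
214 (np.int64(202), np.int64(272), 70)
217 (np.int64(201), np.int64(272), 70)
220 (np.int64(200), np.int64(272), 72)
223 (np.int64(200), np.int64(271), 72)
226 (np.int64(200), np.int64(271), 72)
229 (np.int64(200), np.int64(271), 71)
232 (np.int64(200), np.int64(275), 55)
235 (np.int64(200), np.int64(278), 57)
238 (np.int64(200), np.int64(279), 59)
241 (np.int64(200), np.int64(280), 61)
244 (np.int64(200), np.int64(281), 64)
247 (np.int64(200), np.int64(282), 66)
250 (np.int64(200), np.int64(283), 69)
253 (np.int64(200), np.int64(309), 92)
256 (np.int64(200), np.int64(309), 110)
259 (np.int64(200), np.int64(309), 107)
```

The rocker is unchanged and still off, and there was no contact. The fingertips show about 30 mm short of the nominal TCP in the wrist view, so the real tips may be higher than reported. I go back and descend further, watching the force.

Call:
{"api": "move_arm", "payload": {
  "steps": [
    [3,0,0,0],
    [2,0,4,0],
    [0,0,3,0],
    [0,0,1.4,0],
    [0,0,0.4,0],
    [0,0,0.1,0],
    [0,0,0.1,0],
    [0,0,0.1,0],
    [0,0,0,0]
  ]
}}

```text
time_s: 7.9
position: [662.8, -88.0, 81.6]
tcp_rot: [0.994, 0.106, 0.001, 0.0]
wrist_force: [-0.7, -0.5, -0.3]
opening: 0.5
grasp_force: 0.0
```

Call:
{"api": "move_arm", "payload": {
  "steps": [
    [0,0,0.1,0],
    [0,0,0.1,0],
    [0,0,0,0]
  ]
}}

```text
time_s: 8.2
position: [662.1, -87.9, 78.5]
tcp_rot: [0.994, 0.106, -0.0, 0.0]
wrist_force: [-0.8, -0.8, -0.0]
opening: 0.3
grasp_force: 0.0
```

Call:
{"api": "move_arm", "payload": {
  "steps": [
    [0,0,0.1,0],
    [0,0,0.1,0],
    [0,0,0,0]
  ]
}}

```text
time_s: 8.5
position: [662.1, -87.9, 76.3]
tcp_rot: [0.994, 0.106, -0.0, 0.0]
wrist_force: [0.5, -0.1, 0.5]
opening: 0.2
grasp_force: 0.0
```

Call:
{"api": "move_arm", "payload": {
  "steps": [
    [0,0,0.2,0],
    [0,0,0.2,0],
    [0,0,0.2,0],
    [0,0,0,0]
  ]
}}

```text
time_s: 8.9
position: [661.9, -87.8, 70.1]
tcp_rot: [0.994, 0.106, -0.0, -0.0]
wrist_force: [-0.4, 0.1, 0.7]
opening: 0.3
grasp_force: 0.0
```

Call:
{"api": "move_arm", "payload": {
  "steps": [
    [0,0,0.2,0],
    [0,0,0.2,0],
    [0,0,0,0]
  ]
}}

```text
time_s: 9.2
position: [662.0, -87.9, 66.2]
tcp_rot: [0.994, 0.106, -0.0, -0.0]
wrist_force: [0.2, -0.2, 0.2]
opening: 0.3
grasp_force: 0.0
```

Call:
{"api": "move_arm", "payload": {
  "steps": [
    [0,0,0.2,0],
    [0,0,0.2,0],
    [0,0,0,0]
  ]
}}

```text
time_s: 9.5
position: [662.0, -87.9, 62.2]
tcp_rot: [0.994, 0.106, -0.0, -0.0]
wrist_force: [-0.7, -0.5, -0.7]
opening: 0.1
grasp_force: 0.0
```

Call:
{"api": "move_arm", "payload": {
  "steps": [
    [0,0,0.1,0],
    [0,0,0.1,0],
    [0,0,0,0]
  ]
}}

```text
time_s: 9.8
position: [662.2, -87.8, 60.4]
tcp_rot: [0.994, 0.106, -0.0, 0.0]
wrist_force: [-0.5, 0.4, -0.4]
opening: 0.7
grasp_force: 0.0
```

Call:
{"api": "move_arm", "payload": {
  "steps": [
    [0,0,0.1,0],
    [0,0,0.1,0],
    [0,0,0,0]
  ]
}}

```text
time_s: 10.1
position: [662.4, -87.9, 58.5]
tcp_rot: [0.994, 0.106, 0.0, 0.0]
wrist_force: [-0.1, -0.5, 0.5]
opening: 0.8
grasp_force: 0.3
```

Run:
```python
from h import *
import cv2
a=env.snapshot("wrist")[120:300,160:340];b=env.snapshot("scene")[150:240,190:280]
g=lambda x:(255*(x/255.)**.5).astype(np.uint8)
cv2.imwrite("pics/w6.png",np.hstack([cv2.resize(g(a),(400,400)),cv2.resize(g(b),(400,400),interpolation=cv2.INTER_CUBIC)])[...,::-1])
```

```text
(no output)
```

View pics/w6.png

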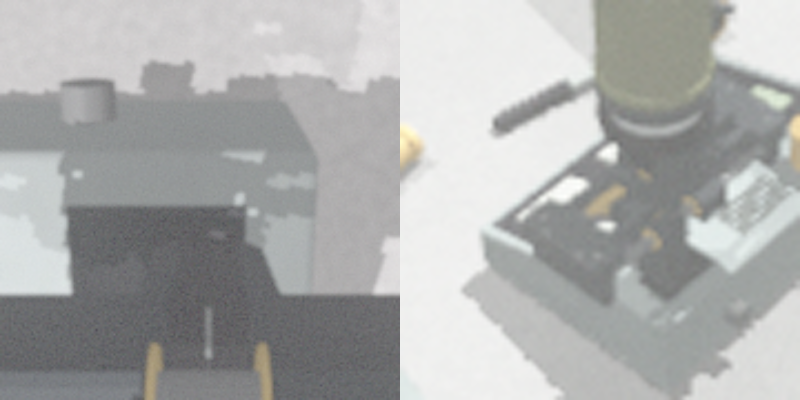

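Still no contact at a reading of 58.5. The finger outline ends at wrist row 230, which puts contact at a reading of about 55.

Call:
{"api": "move_arm", "payload": {
  "steps": [
    [0,0,0.1,0],
    [0,0,0.1,0],
    [0,0,0,0]
  ]
}}

```text
time_s: 10.5
position: [662.5, -88.5, 56.6]
tcp_rot: [0.994, 0.106, 0.0, 0.0]
wrist_force: [0.2, -1.5, 2.0]
opening: 0.2
grasp_force: 1.0
```

Call:
{"api": "move_arm", "payload": {
  "steps": [
    [0,0,0.1,0],
    [0,0,0.1,0],
    [0,0,0,0]
  ]
}}

```text
time_s: 10.8
position: [662.4, -88.3, 54.5]
tcp_rot: [0.994, 0.106, 0.0, 0.0]
wrist_force: [1.1, -2.0, 2.4]
opening: 0.5
grasp_force: 1.1
```

Call:
{"api": "move_arm", "payload": {
  "steps": [
    [0,0,0.1,0],
    [0,0,0.1,0],
    [0,0,0,0]
  ]
}}

```text
time_s: 11.1
position: [662.3, -87.7, 52.3]
tcp_rot: [0.994, 0.106, 0.0, -0.0]
wrist_force: [-0.1, -1.2, 1.3]
opening: 0.3
grasp_force: 0.8
```

Call:
{"api": "move_arm", "payload": {
  "steps": [
    [0,0,0.1,0],
    [0,0,0.1,0],
    [0,0,0,0]
  ]
}}

```text
time_s: 11.4
position: [662.2, -87.7, 50.8]
tcp_rot: [0.994, 0.106, 0.0, -0.0]
wrist_force: [-0.5, -1.1, 5.2]
opening: 0.4
grasp_force: 2.3
```

Call:
{"api": "move_arm", "payload": {
  "steps": [
    [0,0,0.1,0],
    [0,0,0,0]
  ]
}}

```text
time_s: 11.6
position: [662.3, -87.7, 50.7]
tcp_rot: [0.994, 0.106, 0.0, 0.0]
wrist_force: [-3.2, -1.4, 10.8]
opening: 0.5
grasp_force: 5.2
```

Call:
{"api": "move_arm", "payload": {
  "steps": [
    [0,0,0.1,0],
    [0,0,0,0]
  ]
}}

```text
time_s: 11.8
position: [662.3, -87.8, 50.7]
tcp_rot: [0.994, 0.106, 0.0, 0.0]
wrist_force: [-4.6, -0.5, 15.7]
opening: 0.5
grasp_force: 8.1
```

Call:
{"api": "move_arm", "payload": {
  "steps": [
    [0,0,-1,0],
    [0,0,-4,0],
    [0,0,-4,0],
    [-2,0,-3,0],
    [-3,0,0,0],
    [0,0,0,0],
    [0,0,0,0]
  ]
}}

```text
time_s: 12.5
position: [612.9, -97.9, 168.4]
tcp_rot: [0.994, 0.106, -0.0, -0.0]
wrist_force: [1.2, 0.2, -0.6]
opening: 0.4
grasp_force: 0.0
```

Run:
```python
from h import *
import cv2
env.snapshot("top");c=env.get_calibration("wrist");a=env.snapshot("wrist");sc=env.snapshot("scene");s=env.observe()
sc0=cv2.imread("pics/scene0.png")[...,::-1]
p=[577,-4.8,.214];f=term(p,[(65,-85,84.5)])
def cr(im,q,h,w): q=np.round(q).astype(int);return cv2.resize(np.clip(im[q[1]-h:q[1]+h,q[0]-w:q[0]+w].astype(float)*2,0,255).astype(np.uint8),(400,300),interpolation=cv2.INTER_CUBIC)
qs=proj(env.get_calibration("scene"),f)[0]
C=np.load("w1.npz")
cv2.imwrite("pics/w7.png",np.vstack([np.hstack([cr(C["im"],(276,93),18,24),cr(a,proj(c,f)[0],27,36)]),np.hstack([cr(sc0,qs,12,16),cr(sc,qs,12,16)])])[...,::-1])
P=s["position"];y=2*np.arctan2(s["tcp_rot"][1],s["tcp_rot"][0]);print(P,y)
for n,l in dict(small=(-59.5,92),print_=(-59.7,-79)).items():
  w=term(p,[(*l,60.7)])[0];d=w[:2]-P[:2];print(n,w,d@[np.cos(y),np.sin(y)],d@[np.sin(y),-np.cos(y)],"z down to touch",P[2]+33.8-w[2])
```

```text
[614.14037896 -97.52521134 167.97722182] 0.21371779903075402
small [499.31916766  72.46537574  60.7       ] -76.15484959644441 -190.47611173598509 z down to touch 141.07722182424584
print_ [535.43905888 -94.67646062  60.7       ] -76.30659322338012 -19.47606210478855 z down to touch 141.07722182424584
```

View pics/w7.png

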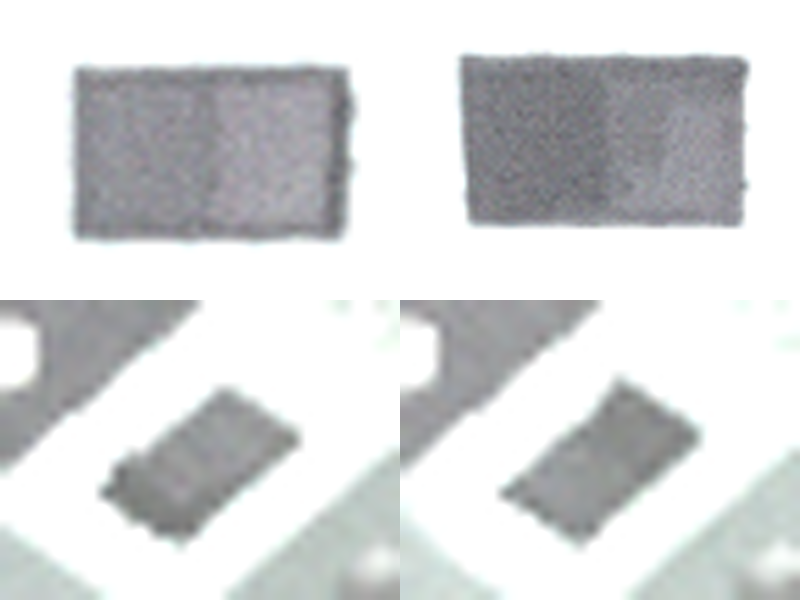

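The rocker's right end is now flush and its left end stands up, so the switch is on. The real tips are 34 mm above the reported TCP. Next is the small key.

Call:
{"api": "move_arm", "payload": {
  "steps": [
    [-1.52,-3.81,0,0],
    [-1.52,-3.81,0,0],
    [-1.52,-3.81,0,0],
    [-1.52,-3.81,0,0],
    [-1.52,-3.81,0,0],
    [0,0,4,0],
    [0,0,4,0],
    [0,0,3,0],
    [0,0,1.5,0],
    [0,0,0,0],
    [0,0,0,0]
  ]
}}

```text
time_s: 13.75
position: [499.4, 72.3, 43.3]
tcp_rot: [0.994, 0.106, 0.0, -0.0]
wrist_force: [-0.2, 0.3, 0.6]
opening: 0.6
grasp_force: 0.0
```

Run:
```python
from h import *
env.snapshot("top");s=env.observe();print(s["position"],s["wrist_force"],local([577,-4.8,.214],s["position"]))
```

```text
[499.72396289  72.19868739  43.93485382] [-0.46401952 -0.44057647  0.37412831] [-59.16107515  91.65342851]
```

Call:
{"api": "move_arm", "payload": {
  "steps": [
    [0,0,0.7,0],
    [0,0,0.4,0],
    [0,0,0.2,0],
    [0,0,0.1,0],
    [0,0,0,0]
  ]
}}

```text
time_s: 14.3
position: [498.8, 71.7, 29.5]
tcp_rot: [0.994, 0.106, -0.0, 0.0]
wrist_force: [0.5, -0.1, -0.5]
opening: 0.3
grasp_force: 0.0
```

Call:
{"api": "move_arm", "payload": {
  "steps": [
    [0,0,0.1,0],
    [0,0,0.1,0],
    [0,0,0,0]
  ]
}}

```text
time_s: 14.6
position: [499.3, 71.8, 27.7]
tcp_rot: [0.994, 0.106, 0.0, -0.0]
wrist_force: [0.3, 0.4, 2.5]
opening: 0.2
grasp_force: 1.0
```

Call:
{"api": "move_arm", "payload": {
  "steps": [
    [0,0,0.1,0],
    [0,0,0.1,0],
    [0,0,0,0]
  ]
}}

```text
time_s: 14.9
position: [499.7, 71.9, 25.7]
tcp_rot: [0.994, 0.106, 0.001, -0.0]
wrist_force: [0.7, 0.0, 4.7]
opening: 0.2
grasp_force: 2.0
```

Call:
{"api": "move_arm", "payload": {
  "steps": [
    [0,0,0.1,0],
    [0,0,0.1,0],
    [0,0,0,0],
    [0,0,0,0]
  ]
}}

```text
time_s: 15.3
position: [500.1, 71.9, 24.5]
tcp_rot: [0.994, 0.106, 0.001, -0.0]
wrist_force: [0.2, 0.1, 12.9]
opening: 0.5
grasp_force: 5.9
```

Call:
{"api": "move_arm", "payload": {
  "steps": [
    [0,0,-1.5,0],
    [0,0,-3.5,0],
    [0,0,-1,0],
    [0,4.27,0,0],
    [0,4.27,0,0],
    [0,4.27,0,0],
    [0,4.27,0,0],
    [0,0,2,0],
    [0,0,2,0],
    [0,0,0.7,0],
    [0,0,0,0],
    [0,0,0,0]
  ]
}}

```text
time_s: 16.5
position: [534.9, -94.7, 36.6]
tcp_rot: [0.994, 0.107, -0.0, -0.0]
wrist_force: [0.9, -0.7, 0.9]
opening: 0.3
grasp_force: 0.0
```

Run:
```python
from h import *
env.snapshot("top");s=env.observe();print(s["position"],s["wrist_force"],local([577,-4.8,.214],s["position"]))
```

```text
[535.237997   -94.8059391   37.03072085] [-0.54438607 -0.39715817  0.2878298 ] [-59.92397289 -79.0838254 ]
```

Call:
{"api": "move_arm", "payload": {
  "steps": [
    [0,0,0.4,0],
    [0,0,0.3,0],
    [0,0,0.1,0],
    [0,0,0.1,0],
    [0,0,0.1,0],
    [0,0,0,0]
  ]
}}

```text
time_s: 17.15
position: [535.6, -95.1, 26.8]
tcp_rot: [0.994, 0.106, 0.001, 0.0]
wrist_force: [-0.4, 1.9, 3.0]
opening: 0.9
grasp_force: 1.4
```

Call:
{"api": "move_arm", "payload": {
  "steps": [
    [0,0,0.1,0],
    [0,0,0.1,0],
    [0,0,0.1,0],
    [0,0,0,0],
    [0,0,0,0]
  ]
}}

```text
time_s: 17.65
position: [536.2, -95.0, 24.5]
tcp_rot: [0.994, 0.106, 0.001, 0.0]
wrist_force: [0.5, 0.9, 10.7]
opening: 0.4
grasp_force: 5.2
```

Call:
{"api": "move_arm", "payload": {
  "steps": [
    [0,0,-1.5,0],
    [0,0,-4,0],
    [0,0,-4,0],
    [0,0,-4,0],
    [0,0,-2,0],
    [0,0,0,0],
    [0,0,0,0],
    [0,0,0,0]
  ]
}}

```text
time_s: 18.45
position: [533.4, -95.3, 177.0]
tcp_rot: [0.994, 0.106, -0.002, -0.0]
wrist_force: [0.2, 0.7, 0.1]
opening: 0.8
grasp_force: 0.0
```

Run:
```python
from workcell import env
s=env.observe();print(s["position"],s["wrist_force"],abs(s["qd"]).max())
print(env.close_job())
```

```text
[533.44655675 -95.31849393 176.96672403] [0.16060482 0.69162746 0.10976891] 0.005467219083885382
the job is handed in; nothing more can be done
None
```

I switched the terminal on, pressed the small-bin key and then print, each right down and released, and handed the job in after about 18.5 s with the arm clear; I did not check the display, and the hand-in gave no verdict.

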